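# Put the doming punches back in their drawer in order of size

## Task

Put the four ball-ended doming punches away in the divided drawer, one lying down in each bay in order of ball size: with the drawer's brass pull towards you, the largest in the left-hand bay, down to the smallest in the right-hand bay. Lay them in, do not drop them, and leave the flat-faced punches and the other things on the bench where they are.

Things in the scene. Friction and masses are not known exactly. Their poses are not given: they have to be found in the camera images.
- drawer: Fixed open wooden drawer, turned any way, 146 (x) by 305 (y) mm, walls 36 high, all 5 thick, dividers to 31 mm; floor 5 mm above bench. 4 equal bays 136 long (x), 70 wide (y), centres y = 112.5, 37.5, -37.5, -112.5 mm. Darker front board on the -x side, 44 high, 317 long, to x = -85, brass pull to x = -109. Origin: centre of underside. Pull towards you, left is +y: left-hand bay y = 112.5.
- ball40: Doming punch with a 40 mm steel ball on its end (largest of four), lying on the bench. Octagonal steel shank 18 mm across flats, 400 g, 108 mm long in all. Origin on the shank's axis, 15 mm above the surface it lies on; x points to the head. From the origin: foot 48 mm back, shank ends 14 mm ahead (6 mm neck), head's end 60 mm ahead. Axis rises 7 deg to the head.
- ball32: Doming punch with a 32 mm steel ball on its end (second largest of four), lying on the bench. Octagonal steel shank 18 mm across flats, 290 g, 108 mm long in all. Origin on the shank's axis, 13 mm above the surface it lies on; x points to the head. From the origin: foot 48 mm back, shank ends 22 mm ahead (6 mm neck), head's end 60 mm ahead. Axis rises 4 deg to the head.
- ball25: Doming punch with a 25 mm steel ball on its end (third largest of four), lying on the bench. Octagonal steel shank 18 mm across flats, 235 g, 108 mm long in all. Origin on the shank's axis, 11 mm above the surface it lies on; x points to the head. From the origin: foot 48 mm back, shank ends 29 mm ahead (6 mm neck), head's end 60 mm ahead. Axis rises 2 deg to the head.
- ball18: Doming punch with a 18 mm steel ball on its end (smallest of four), lying on the bench. Octagonal steel shank 18 mm across flats, 210 g, 108 mm long in all. Origin on the shank's axis, 9 mm above the surface it lies on; x points to the head. From the origin: foot 48 mm back, shank ends 36 mm ahead (6 mm neck), head's end 60 mm ahead. Axis rises 0 deg to the head.
- flat32: Flat-faced punch, not for the drawer: head a cylinder 32 mm across, 14 mm long, not a ball, lying on the bench. Octagonal steel shank 18 mm across flats, 280 g, 108 mm long in all. Origin on the shank's axis, 12 mm above the surface it lies on; x points to the head. From the origin: foot 48 mm back, shank ends 40 mm ahead (6 mm neck), head's end 60 mm ahead. Axis rises 4 deg to the head.
- flat25: Flat-faced punch, not for the drawer: head a cylinder 25 mm across, 14 mm long, not a ball, lying on the bench. Octagonal steel shank 18 mm across flats, 245 g, 108 mm long in all. Origin on the shank's axis, 11 mm above the surface it lies on; x points to the head. From the origin: foot 48 mm back, shank ends 40 mm ahead (6 mm neck), head's end 60 mm ahead. Axis rises 2 deg to the head.
- doming_block: Steel doming block, a 60 mm cube with round hollows in its faces, 1.6 kg, stands on the bench. Origin at the centre of its underside. Not part of the job.
- hammer: Chasing hammer lying on the bench, wooden handle, 250 mm long, up to 25 mm high. Origin under the handle, 70 mm from the head; x points to the head. Not part of the job.
- tin: Closed round green tin, 72 mm across and 29 mm high. Origin at the centre of its underside. Not part of the job.

How it is judged:
By the outcome, as a careful person would: the job done as asked, in the order asked, and still so for the second after the job is handed in, with the robot touching nothing.
It also fails if it takes over 109 s, if anything falls off the work surface, if the arm or the gripper's body presses on something with over 40 N, if the wrist force passes 120 N, or if a joint passes its speed limit or range.

## Robot

A 6-joint arm with a two-finger parallel gripper is mounted at the origin on the work surface. World frame = base frame: x ahead of the robot, y to its left, z up, the work surface at z = 0. Lengths are in mm, angles in rad, forces in N, time in s.
With the tool pointing down it reaches from about 275 to 1000 mm from the base axis. Payload 8.4 kg.
Tool frame: the origin (TCP) lies midway between the tips of the shut fingers; the grasp point (between the pads) lies 19 mm behind it; z points along the fingers, y is the line along which they close (so a half turn about z gives the same grasp; the last joint's range is limited). The gripper opens to 85 mm and grips with 20 to 120 N. Pads are 22 mm wide; open, the fingers measure 114 mm over their backs; the gripper's body (76 mm by 85 mm) begins 54 mm behind the grasp point. The pads swing forward as they close: fully open they stand 13 mm farther back than shut.
Start: joints at [1.331, 0.353, 1.633, -0, 1.155, -0.002], TCP at [147.227, 607.414, 231.281] pointing down, gripper open.
Joint ranges: [-2.63, 2.63], [-0.92, 2.1], [0.06, 2.66], [-1.3, 4.44], [0, 2.69], [-3.02, 3.02]. Speed limits (rad/s): [2.22, 2.22, 2.79, 3.14, 3.14, 3.14].

## Interface

Orientations are given as [roll, pitch, yaw] about the fixed x, y, z axes, in that order (R = Rz(yaw) Ry(pitch) Rx(roll)).
In Python, from rig import r gives the robot as it stands.
- The arm moves only by the shell command python3 -m inch 'ROWS' [OPENING] [FORCE]. ROWS is JSON, a list that holds one entry, the list of rows, each a list of 6 numbers: the shift along the tool's x, y, z scaled (see below), then the turn, a rotation vector about the tool's x, y, z scaled (see below). In form: [[[tx, ty, tz, wx, wy, wz], ...]]. A call has 1 to 8 rows; each row is the pose to reach, as a shift and turn from the pose commanded when the call began, along the tool's axes at that moment, turning the shorter way round; what a row does not reach only later rows make up. The controller multiplies each number of a shift by 20 cm and each number of a turn by pi rad. A row lasts 1/12 s, in which the tool goes at most 41.7 mm and 7.16 degrees, less where a joint would pass 70% of its speed; a pose out of reach is approached as far as the arm can. A call with a number of a shift or a turn outside -1 to 1 is refused whole. A call with a gripper value outside its range is refused whole. OPENING is the gripper's target within -1 to 1 (fully open at 1, half-way at 0, shut at -1), set as the call begins (- or left out, the last holds). The fingers move at their own pace and stop on an object; FORCE is the grip in N (left out, the last holds). Time passes only in rows, so rows that repeat a pose let the fingers close. It gives the time, the measured TCP pose, the force, the opening and the grip force at its end, in the units of the state.
- r.sense(): the state, without advancing time (a new reading comes with each control period).
- r.grab_frame(name): name is "scene" or "top"; returns the picture (384x512x3 uint8, red, green, blue); there is no depth.
- r.camera_info(name): a dict with "K" (3x3 intrinsics, pixels), "rvec" (rotation vector, rad) and "tvec" (3), from world to camera coordinates, as OpenCV has them. Camera axes: x right, y down, z forward; pixel columns grow to the right and rows downward; lengths in mm; the calibration is good to about 2 mm. A picture is of the moment at which its call begins. camera_info takes no time and is no camera call.
- r.sign_off(): hands the job in; it is judged then, once.
The state is a dict: "clock": time; "qpos": joint angles; "qvel": joint speeds; "joint_efforts": joint torques, N m; "eef_pos": TCP position; "tcp_rot": TCP orientation; "contact_force": force on the tool from outside, world axes, zero at the start; "wrist_torque": the same for the moment, N m; "opening": opening from 0.0 (shut) to 1.0 (fully open); "grasp_force": force on a finger pad.
Only numpy, scipy, OpenCV 4.12 (cv2) and the standard library are available. Lean on these libraries where they do the work, as an engineer would, in place of code of your own. Each camera call takes 0.05 s, during which the arm holds its last target. There are 200 camera calls.

## Working session

There is one attempt and no reset: what is moved stays moved. The work goes in short steps, Python scripts to look and compute and a shell command to move; the robot and the scene stay as the last step left them, time stands still between calls to the robot, and variables do not carry over. Pictures are saved under pics/ and viewed, at most 14 in all, crops included, and the job is handed in when it is done.

```bash
ls; mkdir -p pics; python3 - <<'E'
from rig import r
import cv2
print(r.sense())
for n in("scene","top"):
    print(n,r.camera_info(n))
    cv2.imwrite(f"pics/{n}0.png",cv2.resize(r.grab_frame(n)[:,:,::-1],(800,600),interpolation=cv2.INTER_CUBIC))
E
```

```text
pics
{'clock': 0.0, 'qpos': array([ 1.33058297e+00,  3.53609409e-01,  1.63416270e+00,  6.16279574e-06,
        1.15519008e+00, -2.38650000e-03]), 'qvel': array([ 3.87261909e-04,  8.70264225e-05,  1.59200160e-03,  1.84268666e-03,
       -5.30887886e-05, -5.29425936e-04]), 'joint_efforts': array([-9.55306677e-04, -6.05265069e+01, -3.42051423e+01,  6.26706128e-05,
        9.62354417e-03, -2.30147157e-05]), 'eef_pos': array([147.11847539, 606.93672384, 230.57364955]), 'tcp_rot': array([-3.14022313e+00, -8.90313311e-06,  2.90376330e+00]), 'contact_force': array([ 0.16524573, -0.49977837,  0.76820123]), 'wrist_torque': array([-0.02318024, -0.05674212,  0.07731294]), 'grasp_force': 0.0, 'opening': 0.9967802470896946}
scene {'K': array([[401.10577448,   0.        , 257.65295594],
       [  0.        , 401.10577448, 190.184685  ],
       [  0.        ,   0.        ,   1.        ]]), 'rvec': array([ 1.64299912,  1.79761501, -0.81095045]), 'tvec': array([ 157.92072649, -316.78386212, 1440.28185009])}
top {'K': array([[350.7210309 ,   0.        , 256.11215032],
       [  0.        , 350.7210309 , 191.31389672],
       [  0.        ,   0.        ,   1.        ]]), 'rvec': array([ 2.16953378, -2.22809432,  0.08461588]), 'tvec': array([-103.5817515 ,  549.38199887,  984.92550464])}
```

View pics/scene0.png

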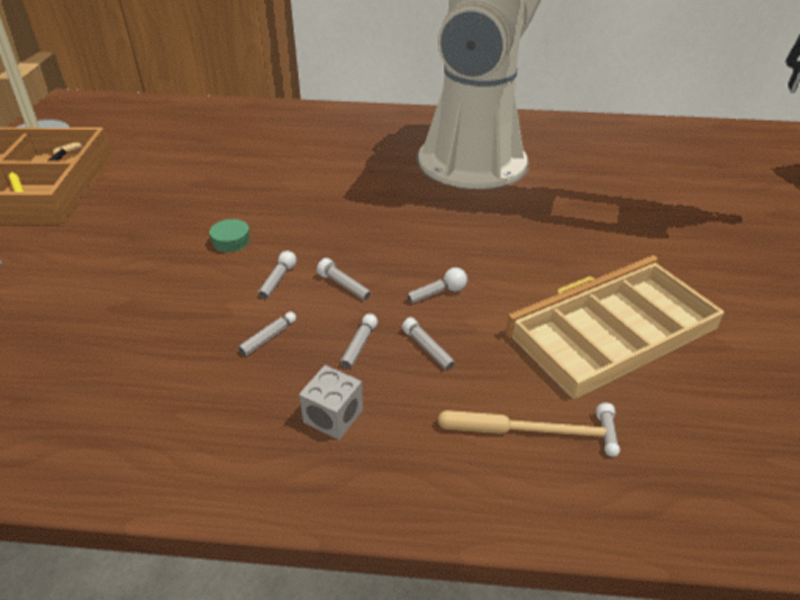

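View pics/top0.png

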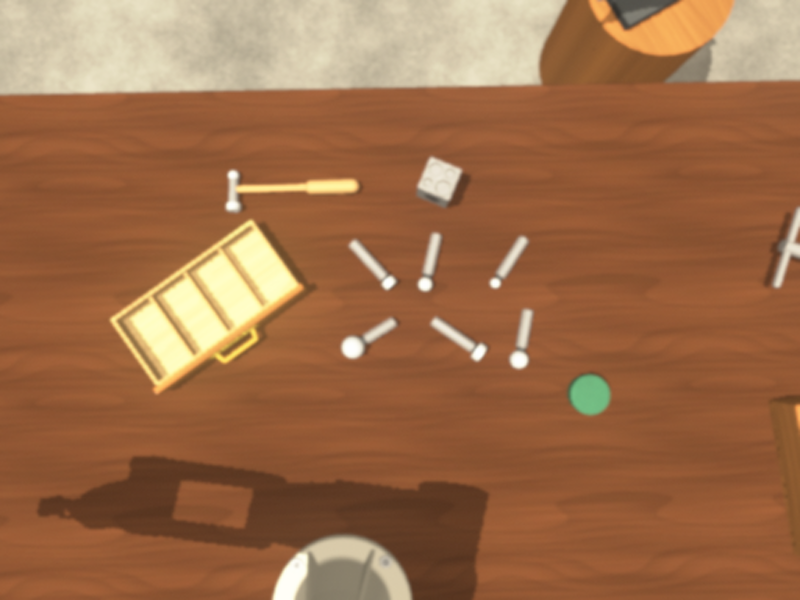

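The scene view has the drawer at right (about 615,325), with its pull facing the robot. In the top view (800 px) the heads and feet are:

| Punch | Head | Foot |
|---|---|---|
| ball40 | 352,347 | 394,322 |
| ball25 | 426,284 | 435,236 |
| ball18 | 495,282 | 524,240 |
| ball32 | 519,359 | 527,312 |
| flat25 | 388,282 | not needed |
| flat32 | 479,351 | not needed |

Next I'll fit the poses from silhouettes in both views, and crop the drawer.

```bash
cat > see.py <<'E'
import numpy as np, cv2
from scipy.optimize import least_squares
from scipy.spatial.transform import Rotation as R
from rig import r
S=8
P={'ball40':(40,14,7,15),'ball32':(32,22,4,13),'ball25':(25,29,2,11),'ball18':(18,36,0,9),'flat32':(32,40,4,12),'flat25':(25,40,2,11)}
CAM={n:r.camera_info(n) for n in('scene','top')}
def proj(n,p):
    c=CAM[n]; return cv2.projectPoints(np.float64(p).reshape(-1,1,3),c['rvec'],c['tvec'],c['K'],None)[0][:,0]
def ray(n,uv,z):
    c=CAM[n];Rm=cv2.Rodrigues(c['rvec'])[0];o=-Rm.T@c['tvec']
    d=Rm.T@np.linalg.solve(c['K'],np.r_[uv,1.]);return o+d*(z-o[2])/d[2]
def parts(k):
    D,e,_,_=P[k];a=np.arange(8)*np.pi/4+np.pi/8;t=np.arange(36)*np.pi/18
    cyl=lambda x0,x1,rr,ang:np.array([[x,rr*np.cos(b),rr*np.sin(b)] for x in(x0,x1) for b in ang])
    out=[cyl(-48,e,9/np.cos(np.pi/8),a),cyl(e-1,e+8,6,t)]
    if k[0]=='b':
        v=np.random.default_rng(0).normal(size=(800,3));out.append(v/np.linalg.norm(v,axis=1)[:,None]*D/2+[60-D/2,0,0])
    else: out.append(cyl(46,60,D/2,t))
    return out
def feat(mask,s):
    m=cv2.moments(mask,True);th=.5*np.arctan2(2*m['mu11'],m['mu20']-m['mu02'])
    return np.array([m['m10']/m['m00']/s,m['m01']/m['m00']/s,th]),m['m00']/s/s
def masks(n,img,k,uv):
    hsv=cv2.cvtColor(img,cv2.COLOR_RGB2HSV)
    m=(hsv[...,1]<90).astype(np.uint8)
    _,lab=cv2.connectedComponents(m)
    ys,xs=np.nonzero(lab);i=np.argmin((xs-uv[0])**2+(ys-uv[1])**2)
    return (lab==lab[ys[i],xs[i]]).astype(np.uint8)
def fit(k,p0,imgs,pitch=None):
    pit=np.radians(P[k][2]) if pitch is None else pitch
    ms={n:feat(masks(n,imgs[n],k,proj(n,p0[:3])[0]),1) for n in imgs};pp=parts(k)
    def res(p,full=False):
        Rm=R.from_euler('xyz',[0,-pit,p[3]]).as_matrix();o=[];A=[]
        for n in ms:
            M=np.zeros((384*S,512*S),np.uint8)
            for q in pp:
                uv=((proj(n,q@Rm.T+p[:3])+.5)*S-.5)
                cv2.fillConvexPoly(M,cv2.convexHull(np.round(uv).astype(np.int32)),1)
            f,a=feat(M,S);f[:2]-=.5-.5/S;d=f-ms[n][0];d[2]=(d[2]+np.pi/2)%np.pi-np.pi/2
            o+=[d[0],d[1],d[2]*15];A.append((round(a),round(ms[n][1])))
        return (np.array(o),A) if full else np.array(o)
    s=least_squares(res,p0,x_scale=[1,1,1,.02],diff_step=None,method='trf',jac=lambda p:np.array([(res(p+h)-res(p-h))/(2*abs(h).sum()) for h in np.diag([1.5,1.5,1.5,.04])]).T)
    return s.x,*res(s.x,True)
E
python3 - <<'E'
from see import *
np.set_printoptions(precision=2,suppress=True)
I={n:r.grab_frame(n) for n in CAM}
np.savez('first.npz',**I)
H={'ball40':((352,347),(394,322)),'ball32':((519,359),(527,312)),'ball25':((426,284),(435,236)),'ball18':((495,282),(524,240)),'flat32':((479,351),(434,321)),'flat25':((388,282),(353,243))}
for k,(h,f) in H.items():
    a,b=[ray('top',(np.array(q)+.5)/1.5625-.5,P[k][3]) for q in(h,f)];d=a-b
    p0=np.r_[(a+b)/2,np.arctan2(d[1],d[0])]
    p0[2]=P[k][3]
    x,e,A=fit(k,p0,I);print(k,x,'res',e,A)
for n,(x,y,w,h) in {'top':(65,135,140,120),'scene':(320,160,150,100)}.items():
    c=I[n][y:y+h,x:x+w,::-1];cv2.imwrite(f'pics/dr_{n}.png',cv2.resize(c,None,fx=5,fy=5,interpolation=cv2.INTER_CUBIC))
E
```

```text
ball40 [482.35 -62.9   14.97   2.11] res [-0.21  0.03  0.11 -0.19  0.03 -0.04] [(345, 386), (311, 367)]
ball32 [ 472.32 -340.89   12.34    2.91] res [-0.01 -0.    0.02 -0.04  0.04 -0.05] [(271, 304), (286, 325)]
ball25 [ 618.48 -175.5    11.02    2.88] res [-0.09 -0.03  0.02 -0.11  0.01 -0.04] [(309, 337), (246, 294)]
ball18 [ 613.98 -322.82    8.59    2.53] res [ 0.04 -0.02  0.07  0.    0.   -0.04] [(307, 348), (235, 277)]
flat32 [ 477.58 -216.19   12.13   -2.21] res [-0.2   0.02 -0.04 -0.18  0.01  0.08] [(311, 341), (274, 328)]
flat25 [617.68 -63.5   10.88  -2.43] res [-0.1   0.    0.06 -0.12  0.02 -0.04] [(353, 381), (256, 308)]
```

View pics/dr_top.png

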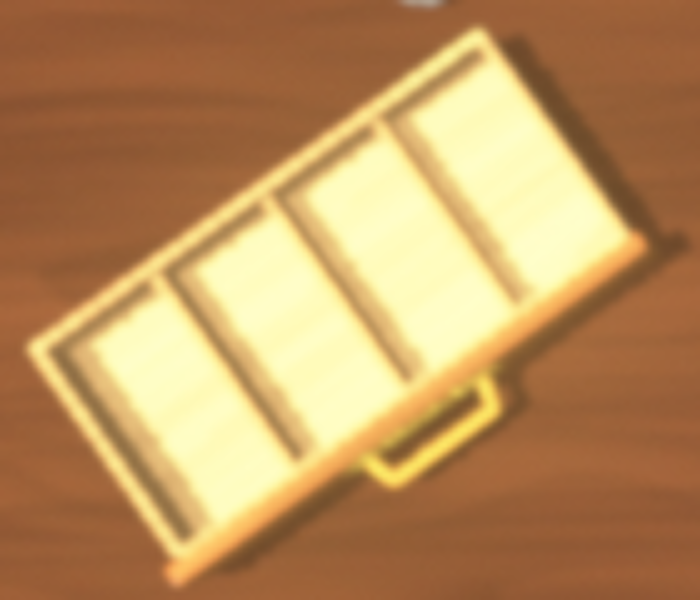

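View pics/dr_scene.png

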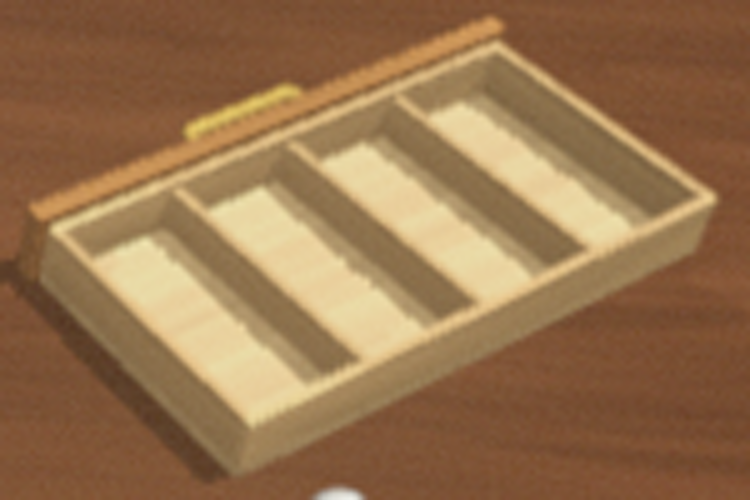

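In the top crop, the drawer's back-wall corners are at (28,347) and (487,27), and the front-board corners at (178,586), (165,570), (648,245) and (636,234). In the scene crop, the back-wall corners are at (716,200) and (250,428), with the bottom at (240,475), and the front board is at (33,210), (45,220), (505,28) and (496,17). The bays are empty.

```bash
cat > plan.py <<'E'
import sys, numpy as np
from scipy.spatial.transform import Rotation as R
from rig import r
def rel(x,y,z,yaw):
    s=r.sense();M=R.from_euler('xyz',s['tcp_rot']);T=R.from_euler('xyz',[np.pi,0,yaw])
    w=(M.inv()*T).as_rotvec();t=M.inv().apply(np.array([x,y,z])-s['eef_pos'])
    return np.r_[t/200,w/np.pi], max(np.linalg.norm(t)/41.7,np.degrees(np.linalg.norm(w))/7.16)
if __name__=='__main__':
    v,n=rel(*map(float,sys.argv[1:5]));print(np.round(v,4).tolist(),'rows',round(n,1))
E
python3 - <<'E'
from see import *
np.set_printoptions(precision=3,suppress=True)
T=[((28,347),(73,152.5,36)),((487,27),(73,-152.5,36)),((178,586),(-85,158.5,44)),((165,570),(-73,158.5,44)),((648,245),(-85,-158.5,44)),((636,234),(-73,-158.5,44))]
C=[((716,200),(73,152.5,36)),((250,428),(73,-152.5,36)),((240,475),(73,-152.5,0)),((33,210),(-85,-158.5,44)),((45,220),(-73,-158.5,44)),((505,28),(-73,158.5,44)),((496,17),(-85,158.5,44))]
D=[(n,(np.array(c)+.5)/5-.5+o,np.array(l)) for n,L,o in(('top',T,(65,135)),('scene',C,(320,160))) for c,l in L]
def res(p):
    Rm=R.from_euler('z',p[3]).as_matrix()
    return np.concatenate([proj(n,Rm@l+p[:3])[0]-uv for n,uv,l in D])
s=least_squares(res,[550,230,0,.6],x_scale=[1,1,1,.01]);print(s.x,'\n',s.fun)
x,y,z,a=s.x
for k,b in zip(('ball40','ball32','ball25','ball18'),(112.5,37.5,-37.5,-112.5)):
    print(k,'bay centre',x-b*np.sin(a),y+b*np.cos(a),'yaw',a)
E
python3 plan.py 482.4 -62.9 120 2.11
```

```text
[549.538 233.327  -1.603   0.604] 
 [-0.21   0.202 -1.95   0.457 -0.709  0.254 -0.616 -0.11  -0.238  0.503
 -0.35  -0.771  0.222  0.137  0.114 -0.133 -0.937  1.04  -1.517 -0.612
 -0.928  0.311  0.472  0.102 -1.057 -0.027]
ball40 bay centre 485.6734322483791 325.9418149406416 yaw 0.6036938157323227
ball32 bay centre 528.2499761541526 264.1984921515356 yaw 0.6036938157323227
ball25 bay centre 570.8265200599262 202.45516936242964 yaw 0.6036938157323227
ball18 bay centre 613.4030639656997 140.71184657332367 yaw 0.6036938157323227
[-2.4182, -2.8606, 0.5565, -0.0002, 0.0001, 0.2527] rows 18.2
```

```bash
python3 -m inch '[[[-1,-1,0,0,0,0],[-1,-1,0,0,0,0],[-1,-1,0,0,0,0],[-1,-1,0,0,0,0],[-1,-1,0,0,0,0],[-1,-1,0,0,0,0],[-1,-1,0,0,0,0]]]' 0.1 60
python3 -m inch '[[[-1,-1,0.2,0,0,0],[-1,-1,0.2,0,0,0],[-1,-1,0.2,0,0,0],[-1,-1,0.2,0,0,0],[-1,-1,0.2,0,0,0],[-1,-1,0.2,0,0,0],[-1,-1,0.2,0,0,0]]]'
python3 -m inch '[[[-0.418,-0.86,0.3,0,0,0.2527],[-0.418,-0.86,0.3,0,0,0.2527],[-0.418,-0.86,0.3,0,0,0.2527],[-0.418,-0.86,0.3,0,0,0.2527],[-0.418,-0.86,0.3,0,0,0.2527],[-0.418,-0.86,0.3,0,0,0.2527],[-0.418,-0.86,0.3,0,0,0.2527],[-0.418,-0.86,0.3,0,0,0.2527]]]'
python3 plan.py 482.4 -62.9 2 2.11
```

```text
clock: 0.78
eef_pos: [295.2, 363.3, 231.2]
tcp_rot: [-3.141, 0.0, 2.904]
contact_force: [0.8, 0.4, -0.2]
opening: 0.551
grasp_force: 0.0
clock: 1.37
eef_pos: [442.6, 122.1, 191.1]
tcp_rot: [-3.142, 0.001, 2.903]
contact_force: [0.8, 0.4, 0.1]
opening: 0.549
grasp_force: 0.0
clock: 2.03
eef_pos: [482.2, -63.2, 130.9]
tcp_rot: [-3.141, -0.001, 2.106]
contact_force: [0.2, 0.1, 0.1]
opening: 0.545
grasp_force: 0.0
[0.0005, 0.0019, 0.6444, -0.0002, -0.0002, -0.0012] rows 3.1
```

```bash
python3 -m inch '[[[0,0.002,0.3,0,0,0],[0,0.002,0.5,0,0,0],[0,0.002,0.6,0,0,0],[0,0.002,0.64,0,0,0],[0,0.002,0.644,0,0,0],[0,0.002,0.644,0,0,0]]]'
python3 -m inch '[[[0,0,0,0,0,0],[0,0,0,0,0,0],[0,0,0,0,0,0],[0,0,0,0,0,0],[0,0,0,0,0,0],[0,0,0,0,0,0],[0,0,0,0,0,0],[0,0,0,0,0,0]]]' -1 80
python3 - <<'E'
from rig import r;import cv2,numpy as np
a=r.grab_frame('scene')[130:280,150:350,::-1];b=r.grab_frame('top')[130:280,170:370,::-1]
cv2.imwrite('pics/g1.png',cv2.resize(np.hstack([a,b]),(800,300),interpolation=cv2.INTER_CUBIC))
E
```

```text
clock: 2.53
eef_pos: [483.2, -62.0, 3.1]
tcp_rot: [-3.141, -0.0, 2.111]
contact_force: [0.8, -0.4, 0.2]
opening: 0.546
grasp_force: 0.0
clock: 3.2
eef_pos: [484.3, -62.3, 4.5]
tcp_rot: [3.139, 0.002, 2.11]
contact_force: [-2.0, 1.5, 10.1]
opening: 0.184
grasp_force: 77.8
```

View pics/g1.png

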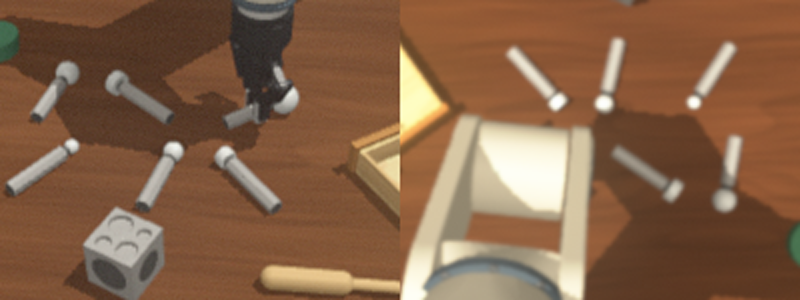

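ball40 is gripped: opening 0.18, grip 78 N, with the fingers on the shank just behind the ball. The other punches haven't been disturbed. Lifting it now.

```bash
python3 -m inch '[[[0,0,-0.05,0,0,0],[0,0,-0.2,0,0,0],[0,0,-0.4,0,0,0],[0,0,-0.6,0,0,0],[0,0,-0.7,0,0,0],[0,0,-0.7,0,0,0]]]' - 80
python3 plan.py 482 130 145 1.36; python3 plan.py 480.8 322.5 145 0.604
```

```text
clock: 3.8
eef_pos: [485.8, -62.6, 148.2]
tcp_rot: [3.134, 0.006, 2.11]
contact_force: [1.8, -0.4, -4.1]
opening: 0.183
grasp_force: 79.2
[0.8362, 0.4782, 0.0147, 0.0029, 0.0009, 0.2387] rows 6.0
[1.6652, 0.9673, 0.0134, 0.0032, -0.0003, 0.4794] rows 12.1
```

```bash
python3 -m inch '[[[0.836,0.478,0,0,0,0.239],[0.836,0.478,0,0,0,0.239],[0.836,0.478,0,0,0,0.239],[0.836,0.478,0,0,0,0.239],[0.836,0.478,0,0,0,0.239],[0.836,0.478,0,0,0,0.239],[0.836,0.478,0,0,0,0.239]]]' - 80 | head -2; python3 plan.py 480.8 322.5 145 0.604
```

```text
clock: 4.38
eef_pos: [477.9, 133.0, 141.8]
[0.9285, -0.1883, -0.0156, -0.0004, 0.0001, 0.2393] rows 6.0
```

```bash
python3 -m inch '[[[0.9285,-0.188,0,0,0,0.239],[0.9285,-0.188,0,0,0,0.239],[0.9285,-0.188,0,0,0,0.239],[0.9285,-0.188,0,0,0,0.239],[0.9285,-0.188,0,0,0,0.239],[0.9285,-0.188,0,0,0,0.239],[0.9285,-0.188,0,0,0,0.239],[0.9285,-0.188,0,0,0,0.239]]]' - 80 ; python3 plan.py 480.8 322.5 10 0.604
python3 - <<'E'
from see import *
I=[]
for n in('scene','top'):
    im=cv2.resize(r.grab_frame(n),None,fx=4,fy=4,interpolation=cv2.INTER_CUBIC)
    a=.6037;Rm=R.from_euler('z',a).as_matrix()
    for zz,col in((5,(255,0,0)),(31,(0,0,255))):
      for b in(112.5,37.5,-37.5,-112.5):
        q=np.array([[sx*68,b+sy*35,zz] for sx,sy in((1,1),(1,-1),(-1,-1),(-1,1))])@Rm.T+[549.5,233.3,0]
        cv2.polylines(im,[np.round((proj(n,q)+.5)*4-.5).astype(np.int32)],True,col,1)
    x,y=(310,140) if n=='scene' else (60,120)
    I.append(im[y*4:y*4+560,x*4:x*4+640])
cv2.imwrite('pics/ov1.png',cv2.cvtColor(cv2.resize(np.hstack(I),(800,350),interpolation=cv2.INTER_AREA),cv2.COLOR_RGB2BGR))
E
```

```text
clock: 5.05
eef_pos: [480.0, 319.9, 141.3]
tcp_rot: [-3.142, 0.002, 0.608]
contact_force: [0.4, 0.3, -4.6]
opening: 0.188
grasp_force: 79.4
[0.0123, -0.0082, 0.6565, -0.0, 0.0008, 0.0013] rows 3.1
```

View pics/ov1.png

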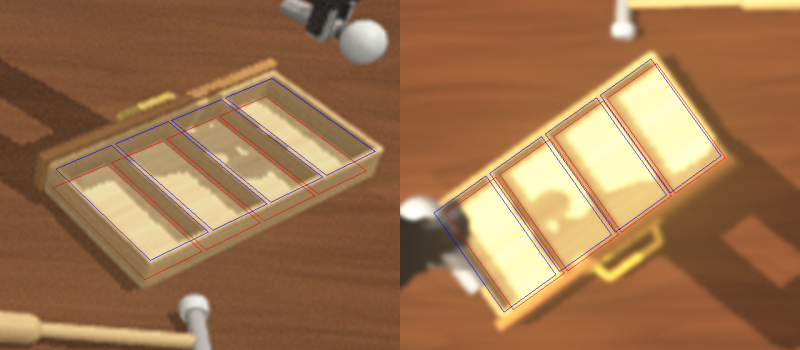

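The overlaid bays line up with the drawer in both views, to within about 2–3 mm. The held ball40 is above the left-hand bay. Lowering it now.

```bash
python3 -m inch '[[[0.012,-0.008,0.2,0,0,0],[0.012,-0.008,0.35,0,0,0],[0.012,-0.008,0.5,0,0,0],[0.012,-0.008,0.58,0,0,0],[0.012,-0.008,0.62,0,0,0],[0.012,-0.008,0.63,0,0,0],[0.012,-0.008,0.63,0,0,0]]]' - 80; python3 plan.py 480.8 322.5 9.5 0.604
```

```text
clock: 5.73
eef_pos: [482.5, 322.2, 16.6]
tcp_rot: [-3.142, 0.0, 0.608]
contact_force: [0.3, -0.1, -4.1]
opening: 0.182
grasp_force: 79.3
[-0.0064, -0.006, 0.0353, -0.0, 0.0001, 0.0014] rows 0.2
```

```bash
python3 -m inch '[[[0,0,0.012,0,0,0],[0,0,0.022,0,0,0],[0,0,0.022,0,0,0]]]' ; python3 -m inch '[[[0,0,0.008,0,0,0],[0,0,0.012,0,0,0],[0,0,0.012,0,0,0]]]'
```

```text
clock: 5.98
eef_pos: [482.9, 322.8, 12.8]
tcp_rot: [3.142, -0.001, 0.608]
contact_force: [0.3, 0.0, -5.6]
opening: 0.185
grasp_force: 79.3
clock: 6.23
eef_pos: [482.6, 322.7, 9.9]
tcp_rot: [3.142, -0.001, 0.608]
contact_force: [0.0, 0.3, -2.5]
opening: 0.179
grasp_force: 79.5
```

```bash
python3 -m inch '[[[0,0,0.004,0,0,0],[0,0,0.006,0,0,0],[0,0,0.006,0,0,0]]]'; python3 -m inch '[[[0,0,0,0,0,0],[0,0,0,0,0,0],[0,0,0,0,0,0],[0,0,0,0,0,0],[0,0,0,0,0,0],[0,0,0,0,0,0]]]' -0.3 
```

```text
clock: 6.48
eef_pos: [482.6, 322.7, 9.6]
tcp_rot: [3.142, -0.001, 0.608]
contact_force: [-2.0, -1.7, 9.6]
opening: 0.184
grasp_force: 81.2
clock: 6.98
eef_pos: [482.3, 322.5, 8.4]
tcp_rot: [3.142, 0.0, 0.608]
contact_force: [0.0, -0.2, -0.0]
opening: 0.349
grasp_force: 0.0
```

```bash
python3 -m inch '[[[0,0,-0.15,0,0,0],[0,0,-0.35,0,0,0],[0,0,-0.55,0,0,0],[0,0,-0.7,0,0,0],[0,0,-0.7,0,0,0]]]'; python3 plan.py 466.5 -339.5 130 -0.23
python3 - <<'E'
from rig import r;import cv2
cv2.imwrite('pics/d1.png',cv2.resize(r.grab_frame('scene')[140:280,310:470,::-1],(480,420),interpolation=cv2.INTER_CUBIC))
E
```

```text
clock: 7.4
eef_pos: [485.5, 324.6, 155.0]
tcp_rot: [3.141, -0.01, 0.608]
contact_force: [0.6, 1.0, 0.7]
opening: 0.35
grasp_force: 0.0
[-1.9768, 2.6707, 0.1058, -0.0013, -0.003, 0.2668] rows 15.9
```

View pics/d1.png

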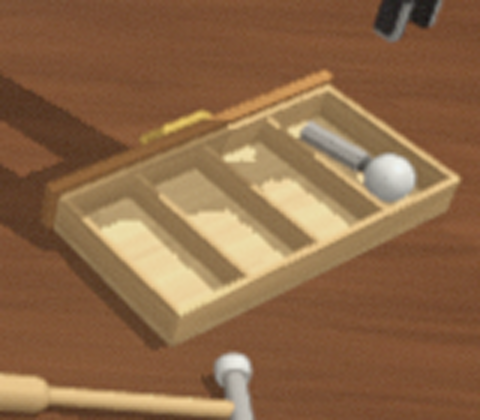

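ball40 lies in the left-hand bay (ball at 390,180, foot at 310,130 in the crop), clear of the dividers. Next is ball32.

```bash
python3 -m inch '[[[-0.66,0.89,0,0,0,0],[-0.66,0.89,0,0,0,0],[-0.66,0.89,0,0,0,0],[-0.66,0.89,0,0,0,0],[-0.66,0.89,0,0,0,0],[-0.66,0.89,0,0,0,0]]]' 0.1|head -2
python3 -m inch '[[[-0.66,0.89,0,0,0,0],[-0.66,0.89,0,0,0,0],[-0.66,0.89,0,0,0,0],[-0.66,0.89,0,0,0,0],[-0.66,0.89,0,0,0,0],[-0.66,0.89,0,0,0,0]]]'|head -2
python3 -m inch '[[[-0.657,0.89,0.1,0,0,0.267],[-0.657,0.89,0.1,0,0,0.267],[-0.657,0.89,0.1,0,0,0.267],[-0.657,0.89,0.1,0,0,0.267],[-0.657,0.89,0.1,0,0,0.267],[-0.657,0.89,0.1,0,0,0.267],[-0.657,0.89,0.1,0,0,0.267],[-0.657,0.89,0.1,0,0,0.267]]]'
python3 plan.py 466.5 -339.5 3.5 -0.23
```

```text
clock: 7.95
eef_pos: [473.7, 96.7, 147.0]
clock: 8.45
eef_pos: [468.1, -124.7, 147.4]
clock: 9.12
eef_pos: [461.8, -342.3, 126.6]
tcp_rot: [-3.141, 0.002, -0.237]
contact_force: [-0.6, 0.3, 0.3]
opening: 0.55
grasp_force: 0.0
[0.0211, -0.0186, 0.6156, -0.0003, 0.0008, -0.0021] rows 3.0
```

```bash
python3 -m inch '[[[0.02,-0.018,0.2,0,0,0],[0.02,-0.018,0.4,0,0,0],[0.02,-0.018,0.55,0,0,0],[0.02,-0.018,0.6,0,0,0],[0.02,-0.018,0.612,0,0,0],[0.02,-0.018,0.612,0,0,0]]]'
python3 -m inch '[[[0,0,0,0,0,0],[0,0,0,0,0,0],[0,0,0,0,0,0],[0,0,0,0,0,0],[0,0,0,0,0,0],[0,0,0,0,0,0],[0,0,0,0,0,0]]]' -1 80
python3 -m inch '[[[0,0,-0.05,0,0,0],[0,0,-0.2,0,0,0],[0,0,-0.4,0,0,0],[0,0,-0.6,0,0,0],[0,0,-0.7,0,0,0],[0,0,-0.7,0,0,0]]]'
python3 plan.py 528.2 264.2 145 0.604
```

```text
clock: 9.62
eef_pos: [467.6, -338.5, 5.9]
tcp_rot: [-3.141, 0.001, -0.229]
contact_force: [-0.6, 0.2, 1.3]
opening: 0.551
grasp_force: 0.0
clock: 10.2
eef_pos: [468.9, -339.8, 8.2]
tcp_rot: [3.141, -0.003, -0.23]
contact_force: [0.5, 2.8, 6.5]
opening: 0.184
grasp_force: 78.4
clock: 10.7
eef_pos: [470.3, -341.0, 152.6]
tcp_rot: [3.138, -0.009, -0.23]
contact_force: [0.8, -0.3, -2.4]
opening: 0.18
grasp_force: 79.1
[-0.4098, -3.0125, 0.023, 0.0023, -0.0022, -0.2656] rows 14.6
```

```bash
python3 -m inch '[[[-0.14,-1,0,0,0,-0.266],[-0.14,-1,0,0,0,-0.266],[-0.14,-1,0,0,0,-0.266],[-0.14,-1,0,0,0,-0.266],[-0.14,-1,0,0,0,-0.266],[-0.14,-1,0,0,0,-0.266],[-0.14,-1,0,0,0,-0.266]]]' - 80|head -2; python3 plan.py 530.1 265.5 145 0.604
```

```text
clock: 11.28
eef_pos: [485.4, -135.6, 145.7]
[1.3401, -1.5087, 0.0043, -0.0003, 0.0002, 0.0036] rows 9.7
```

```bash
python3 -m inch '[[[0.67,-0.754,0,0,0,0],[0.67,-0.754,0,0,0,0],[0.67,-0.754,0,0,0,0],[0.67,-0.754,0,0,0,0],[0.67,-0.754,0,0,0,0],[0.67,-0.754,0,0,0,0]]]' - 80|head -2
python3 -m inch '[[[0.67,-0.754,0,0,0,0],[0.67,-0.754,0,0,0,0],[0.67,-0.754,0,0,0,0],[0.67,-0.754,0,0,0,0],[0.67,-0.754,0,0,0,0],[0.67,-0.754,0,0,0,0],[0.67,-0.754,0,0,0,0],[0.67,-0.754,0,0,0,0]]]' - 80
python3 plan.py 530.1 265.5 20 0.604
```

```text
clock: 11.78
eef_pos: [510.8, 67.5, 146.0]
clock: 12.45
eef_pos: [534.1, 261.9, 145.4]
tcp_rot: [3.142, 0.002, 0.606]
contact_force: [0.3, -0.1, -3.1]
opening: 0.176
grasp_force: 79.9
[-0.0048, -0.0263, 0.6269, 0.0, 0.0006, 0.0006] rows 3.0
```

```bash
python3 -m inch '[[[-0.005,-0.026,0.2,0,0,0],[-0.005,-0.026,0.35,0,0,0],[-0.005,-0.026,0.45,0,0,0],[-0.005,-0.026,0.5,0,0,0],[-0.005,-0.026,0.5,0,0,0],[-0.005,-0.026,0.5,0,0,0]]]' - 80
python3 plan.py 530.1 265.5 16 0.604
```

```text
clock: 12.95
eef_pos: [531.4, 265.3, 46.4]
tcp_rot: [3.142, 0.0, 0.604]
contact_force: [0.8, 0.2, -2.5]
opening: 0.179
grasp_force: 79.8
[-0.0049, -0.0044, 0.1519, 0.0, 0.0002, -0.0] rows 0.7
```

```bash
python3 -m inch '[[[-0.005,-0.004,0.08,0,0,0],[-0.005,-0.004,0.12,0,0,0],[-0.005,-0.004,0.14,0,0,0],[-0.005,-0.004,0.148,0,0,0],[-0.005,-0.004,0.148,0,0,0],[-0.005,-0.004,0.148,0,0,0]]]' - 80
python3 -m inch '[[[0,0,0.005,0,0,0],[0,0,0.01,0,0,0],[0,0,0.01,0,0,0]]]'
```

```text
clock: 13.45
eef_pos: [530.4, 266.5, 17.1]
tcp_rot: [3.141, -0.001, 0.605]
contact_force: [0.1, -0.2, -2.5]
opening: 0.18
grasp_force: 79.8
clock: 13.7
eef_pos: [530.0, 266.4, 14.6]
tcp_rot: [3.142, -0.0, 0.605]
contact_force: [-0.5, 0.0, -3.7]
opening: 0.176
grasp_force: 79.8
```

```bash
python3 -m inch '[[[0,0,0.004,0,0,0],[0,0,0.006,0,0,0],[0,0,0.006,0,0,0]]]'; python3 -m inch '[[[0,0,0.003,0,0,0],[0,0,0.005,0,0,0],[0,0,0.005,0,0,0]]]'
```

```text
clock: 13.95
eef_pos: [530.0, 266.4, 13.4]
tcp_rot: [3.142, -0.0, 0.605]
contact_force: [-0.2, -0.2, -1.5]
opening: 0.181
grasp_force: 80.1
clock: 14.2
eef_pos: [530.1, 266.4, 13.2]
tcp_rot: [3.142, -0.0, 0.605]
contact_force: [-3.2, -1.4, 8.3]
opening: 0.179
grasp_force: 81.4
```

```bash
python3 -m inch '[[[0,0,0,0,0,0],[0,0,0,0,0,0],[0,0,0,0,0,0],[0,0,0,0,0,0],[0,0,0,0,0,0]]]' -0.3
python3 -m inch '[[[0,0,-0.15,0,0,0],[0,0,-0.35,0,0,0],[0,0,-0.55,0,0,0],[0,0,-0.67,0,0,0],[0,0,-0.67,0,0,0],[0,0,-0.67,0,0,0]]]'; python3 plan.py 612.7 -174 140 -0.26
```

```text
clock: 14.62
eef_pos: [530.0, 266.3, 12.2]
tcp_rot: [3.142, -0.0, 0.605]
contact_force: [0.1, 0.6, 0.5]
opening: 0.351
grasp_force: 0.0
clock: 15.12
eef_pos: [530.9, 266.8, 147.9]
tcp_rot: [3.141, -0.003, 0.605]
contact_force: [-0.2, 0.7, -0.8]
opening: 0.349
grasp_force: 0.0
[-0.9175, 2.0453, 0.0374, -0.0003, -0.0011, 0.2754] rows 10.8
```

```bash
python3 -m inch '[[[-0.418,1,0,0,0,0],[-0.418,1,0,0,0,0],[-0.418,1,0,0,0,0],[-0.418,1,0,0,0,0],[-0.418,1,0,0,0,0],[-0.418,1,0,0,0,0]]]' 0.1 |head -2
python3 -m inch '[[[-0.5,1,0,0,0,0.275],[-0.5,1,0,0,0,0.275],[-0.5,1,0,0,0,0.275],[-0.5,1,0,0,0,0.275],[-0.5,1,0,0,0,0.275],[-0.5,1,0,0,0,0.275],[-0.5,1,0,0,0,0.275],[-0.5,1,0,0,0,0.275]]]' |head -2
python3 plan.py 612.7 -174 40 -0.26
```

```text
clock: 15.62
eef_pos: [574.7, 49.1, 144.5]
clock: 16.28
eef_pos: [605.5, -167.9, 144.3]
[0.0441, 0.0202, 0.5212, -0.0001, 0.0009, -0.002] rows 2.5
```

```bash
python3 -m inch '[[[0.044,0.02,0.1,0,0,0],[0.044,0.02,0.25,0,0,0],[0.044,0.02,0.4,0,0,0],[0.044,0.02,0.42,0,0,0],[0.044,0.02,0.42,0,0,0]]]' |head -2
python3 plan.py 612.7 -174 2.5 -0.26
```

```text
clock: 16.7
eef_pos: [611.7, -171.6, 59.6]
[0.0093, 0.0103, 0.2854, -0.0001, 0.0019, 0.0015] rows 1.4
```

```bash
python3 -m inch '[[[0.005,0.009,0.12,0,0,0],[0.005,0.009,0.2,0,0,0],[0.005,0.009,0.26,0,0,0],[0.005,0.009,0.283,0,0,0],[0.005,0.009,0.283,0,0,0],[0.005,0.009,0.283,0,0,0]]]'
python3 -m inch '[[[0,0,0,0,0,0],[0,0,0,0,0,0],[0,0,0,0,0,0],[0,0,0,0,0,0],[0,0,0,0,0,0],[0,0,0,0,0,0],[0,0,0,0,0,0]]]' -1 80
python3 -m inch '[[[0,0,-0.05,0,0,0],[0,0,-0.2,0,0,0],[0,0,-0.4,0,0,0],[0,0,-0.6,0,0,0],[0,0,-0.7,0,0,0],[0,0,-0.7,0,0,0]]]'
python3 plan.py 570.8 202.5 145 0.604
```

```text
clock: 17.2
eef_pos: [615.1, -175.2, 6.6]
tcp_rot: [-3.142, -0.001, -0.258]
contact_force: [0.4, 0.4, -0.7]
opening: 0.547
grasp_force: 0.0
clock: 17.78
eef_pos: [615.2, -175.4, 7.0]
tcp_rot: [3.142, -0.002, -0.259]
contact_force: [-1.9, 1.1, 7.6]
opening: 0.178
grasp_force: 79.0
clock: 18.28
eef_pos: [617.6, -176.2, 152.2]
tcp_rot: [3.141, -0.009, -0.259]
contact_force: [0.1, 0.1, -2.1]
opening: 0.179
grasp_force: 78.7
[-0.7111, -1.7705, 0.0292, 0.0013, -0.0027, -0.2747] rows 9.2
```

```bash
python3 -m inch '[[[-0.35,-0.88,0,0,0,-0.275],[-0.35,-0.88,0,0,0,-0.275],[-0.35,-0.88,0,0,0,-0.275],[-0.35,-0.88,0,0,0,-0.275],[-0.35,-0.88,0,0,0,-0.275],[-0.35,-0.88,0,0,0,-0.275],[-0.35,-0.88,0,0,0,-0.275],[-0.35,-0.88,0,0,0,-0.275]]]' - 80|head -2; python3 plan.py 572.9 204 145 0.604
```

```text
clock: 18.95
eef_pos: [591.0, 13.5, 145.1]
[0.4725, -0.8318, 0.0006, -0.0002, 0.0004, 0.0024] rows 4.6
```

```bash
python3 -m inch '[[[0.472,-0.832,0,0,0,0],[0.472,-0.832,0,0,0,0],[0.472,-0.832,0,0,0,0],[0.472,-0.832,0,0,0,0],[0.472,-0.832,0,0,0,0],[0.472,-0.832,0,0,0,0],[0.472,-0.832,0.2,0,0,0],[0.472,-0.832,0.2,0,0,0]]]' - 80|head -2; python3 plan.py 572.9 204 16 0.604
```

```text
clock: 19.62
eef_pos: [571.4, 202.3, 100.5]
[0.0142, -0.0022, 0.4223, -0.0006, 0.0024, -0.0006] rows 2.0
```

```bash
python3 -m inch '[[[0.005,-0.002,0.12,0,0,0],[0.005,-0.002,0.22,0,0,0],[0.005,-0.002,0.32,0,0,0],[0.005,-0.002,0.36,0,0,0],[0.005,-0.002,0.38,0,0,0],[0.005,-0.002,0.38,0,0,0],[0.005,-0.002,0.38,0,0,0]]]' - 80;  python3 plan.py 572.9 204 12 0.604
```

```text
clock: 20.2
eef_pos: [576.1, 204.1, 30.6]
tcp_rot: [3.141, -0.001, 0.604]
contact_force: [0.1, 0.5, -1.3]
opening: 0.177
grasp_force: 79.1
[-0.0135, -0.0084, 0.0931, 0.0001, -0.0002, -0.0] rows 0.5
```

```bash
python3 -m inch '[[[-0.013,-0.006,0.03,0,0,0],[-0.013,-0.006,0.06,0,0,0],[-0.013,-0.006,0.073,0,0,0],[-0.013,-0.006,0.073,0,0,0],[-0.013,-0.006,0.073,0,0,0]]]'
python3 -m inch '[[[0,0,0.005,0,0,0],[0,0,0.01,0,0,0],[0,0,0.01,0,0,0]]]'; python3 -m inch '[[[0,0,0.003,0,0,0],[0,0,0.006,0,0,0],[0,0,0.006,0,0,0]]]'
```

```text
clock: 20.62
eef_pos: [572.5, 203.8, 15.0]
tcp_rot: [-3.142, 0.0, 0.605]
contact_force: [0.8, 0.3, -1.9]
opening: 0.178
grasp_force: 79.1
clock: 20.87
eef_pos: [572.6, 203.8, 13.0]
tcp_rot: [3.142, -0.0, 0.605]
contact_force: [0.7, -1.3, -1.8]
opening: 0.179
grasp_force: 79.1
clock: 21.12
eef_pos: [572.7, 203.8, 12.1]
tcp_rot: [3.142, -0.0, 0.605]
contact_force: [-0.9, -0.3, -0.1]
opening: 0.179
grasp_force: 79.5
```

```bash
python3 -m inch '[[[0,0,0.003,0,0,0],[0,0,0.004,0,0,0],[0,0,0.004,0,0,0]]]'; python3 -m inch '[[[0,0,0,0,0,0],[0,0,0,0,0,0],[0,0,0,0,0,0],[0,0,0,0,0,0],[0,0,0,0,0,0]]]' -0.3|tail -3
python3 -m inch '[[[0,0,-0.15,0,0,0],[0,0,-0.35,0,0,0],[0,0,-0.55,0,0,0],[0,0,-0.67,0,0,0],[0,0,-0.67,0,0,0],[0,0,-0.67,0,0,0]]]'; python3 plan.py 609.1 -319.4 140 -0.61
```

```text
clock: 21.37
eef_pos: [572.8, 203.9, 12.0]
tcp_rot: [3.142, -0.0, 0.605]
contact_force: [-3.2, -1.2, 9.2]
opening: 0.178
grasp_force: 80.5
contact_force: [0.2, -0.5, 0.5]
opening: 0.354
grasp_force: 0.0
clock: 22.28
eef_pos: [573.6, 204.1, 146.7]
tcp_rot: [3.141, -0.003, 0.605]
contact_force: [-0.7, -0.2, -0.5]
opening: 0.352
grasp_force: 0.0
[-1.3431, 2.2539, 0.0312, -0.0004, -0.0011, 0.3868] rows 12.6
```

```bash
python3 -m inch '[[[-0.6,1,0,0,0,0.17],[-0.6,1,0,0,0,0.17],[-0.6,1,0,0,0,0.17],[-0.6,1,0,0,0,0.17],[-0.6,1,0,0,0,0.17],[-0.6,1,0,0,0,0.17],[-0.6,1,0,0,0,0.17]]]' 0.1|head -2; python3 plan.py 609.1 -319.4 140 -0.61
```

```text
clock: 22.87
eef_pos: [586.7, -33.5, 143.2]
[0.0156, 1.4338, 0.0171, 0.0006, 0.0007, 0.2156] rows 6.9
```

```bash
python3 -m inch '[[[0,1,0,0,0,0.216],[0,1,0,0,0,0.216],[0,1,0,0,0,0.216],[0,1,0,0,0,0.216],[0,1,0,0,0,0.216],[0,1,0,0,0,0.216],[0,1,0,0,0,0.216]]]' |head -2; python3 plan.py 609.1 -319.4 60 -0.61
```

```text
clock: 23.45
eef_pos: [600.9, -229.6, 143.0]
[0.2928, 0.3438, 0.4146, 0.0002, 0.0008, -0.0008] rows 2.9
```

```bash
python3 -m inch '[[[0.29,0.343,0,0,0,0],[0.29,0.343,0,0,0,0],[0.29,0.343,0.1,0,0,0],[0.29,0.343,0.25,0,0,0],[0.29,0.343,0.37,0,0,0],[0.29,0.343,0.37,0,0,0],[0.29,0.343,0.37,0,0,0]]]' |head -2; python3 plan.py 609.1 -319.4 2.5 -0.61
```

```text
clock: 24.03
eef_pos: [609.1, -315.8, 69.0]
[0.012, 0.0148, 0.3326, 0.0001, 0.0015, 0.0016] rows 1.6
```

```bash
python3 -m inch '[[[0.01,0.013,0.12,0,0,0],[0.01,0.013,0.22,0,0,0],[0.01,0.013,0.3,0,0,0],[0.01,0.013,0.325,0,0,0],[0.01,0.013,0.325,0,0,0],[0.01,0.013,0.325,0,0,0]]]';  python3 plan.py 609.1 -319.4 4 -0.61
```

```text
clock: 24.53
eef_pos: [611.5, -321.0, 7.5]
tcp_rot: [-3.141, -0.001, -0.607]
contact_force: [0.4, -0.2, -0.5]
opening: 0.547
grasp_force: 0.0
[-0.0145, 0.0, 0.0177, -0.0001, -0.0005, 0.0011] rows 0.1
```

```bash
python3 -m inch '[[[-0.01,0,0.015,0,0,0],[-0.01,0,0.018,0,0,0],[-0.01,0,0.018,0,0,0]]]'
python3 -m inch '[[[0,0,0,0,0,0],[0,0,0,0,0,0],[0,0,0,0,0,0],[0,0,0,0,0,0],[0,0,0,0,0,0],[0,0,0,0,0,0],[0,0,0,0,0,0]]]' -1 80
python3 -m inch '[[[0,0,-0.05,0,0,0],[0,0,-0.2,0,0,0],[0,0,-0.4,0,0,0],[0,0,-0.6,0,0,0],[0,0,-0.7,0,0,0],[0,0,-0.7,0,0,0]]]'
python3 plan.py 613.4 140.7 145 0.604
```

```text
clock: 24.78
eef_pos: [609.1, -320.1, 3.3]
tcp_rot: [-3.141, -0.001, -0.607]
contact_force: [-0.2, 0.1, 0.6]
opening: 0.554
grasp_force: 0.0
clock: 25.37
eef_pos: [609.1, -320.2, 3.1]
tcp_rot: [-3.142, -0.0, -0.608]
contact_force: [-1.1, 1.4, 6.0]
opening: 0.181
grasp_force: 78.6
clock: 25.87
eef_pos: [611.7, -321.6, 149.0]
tcp_rot: [-3.141, -0.009, -0.608]
contact_force: [1.0, -0.1, -2.2]
opening: 0.18
grasp_force: 78.8
[-1.3129, -1.9024, 0.0103, 0.0014, -0.0027, -0.3857] rows 11.1
```

```bash
python3 -m inch '[[[-0.65,-0.95,0,0,0,-0.2],[-0.65,-0.95,0,0,0,-0.2],[-0.65,-0.95,0,0,0,-0.2],[-0.65,-0.95,0,0,0,-0.2],[-0.65,-0.95,0,0,0,-0.2],[-0.65,-0.95,0,0,0,-0.2],[-0.65,-0.95,0,0,0,-0.2]]]' - 80|head -2; python3 plan.py 613.4 140.7 145 0.604
```

```text
clock: 26.45
eef_pos: [609.5, -85.1, 141.5]
[0.0477, -1.1284, -0.0156, -0.0007, 0.0005, -0.1844] rows 5.4
```

```bash
python3 -m inch '[[[0.04,-1,0,0,0,-0.184],[0.04,-1,0,0,0,-0.184],[0.04,-1,0,0,0,-0.184],[0.04,-1,0,0,0,-0.184],[0.04,-1,0,0,0,-0.184],[0.04,-1,0,0,0,-0.184],[0.04,-1,0,0,0,-0.184]]]' - 80|head -2; python3 plan.py 613.4 140.7 60 0.604
```

```text
clock: 27.03
eef_pos: [613.8, 111.6, 141.6]
[0.0811, -0.1212, 0.4079, -0.0001, 0.0004, -0.0009] rows 2.1
```

```bash
python3 -m inch '[[[0.075,-0.12,0,0,0,0],[0.075,-0.12,0,0,0,0],[0.075,-0.12,0.12,0,0,0],[0.075,-0.12,0.25,0,0,0],[0.075,-0.12,0.37,0,0,0],[0.075,-0.12,0.41,0,0,0],[0.075,-0.12,0.41,0,0,0],[0.075,-0.12,0.41,0,0,0]]]' - 80; python3 plan.py 613.4 140.7 12 0.604
```

```text
clock: 27.7
eef_pos: [613.5, 137.6, 60.6]
tcp_rot: [-3.141, 0.001, 0.597]
contact_force: [0.2, -0.3, -1.8]
opening: 0.179
grasp_force: 79.2
[0.0088, -0.0131, 0.243, -0.0, 0.0002, -0.0021] rows 1.2
```

```bash
python3 -m inch '[[[0.004,-0.012,0.1,0,0,-0.002],[0.004,-0.012,0.18,0,0,-0.002],[0.004,-0.012,0.225,0,0,-0.002],[0.004,-0.012,0.235,0,0,-0.002],[0.004,-0.012,0.235,0,0,-0.002],[0.004,-0.012,0.235,0,0,-0.002]]]' - 80
python3 -m inch '[[[0,0,0.006,0,0,0],[0,0,0.012,0,0,0],[0,0,0.012,0,0,0]]]'; python3 plan.py 613.4 140.7 8 0.604
```

```text
clock: 28.2
eef_pos: [613.5, 141.1, 14.6]
tcp_rot: [3.141, -0.001, 0.605]
contact_force: [-0.1, 0.6, -1.7]
opening: 0.183
grasp_force: 79.2
clock: 28.45
eef_pos: [612.9, 141.1, 11.5]
tcp_rot: [3.141, -0.001, 0.605]
contact_force: [-0.8, 0.2, -1.0]
opening: 0.182
grasp_force: 79.2
[0.0009, 0.0032, 0.0176, 0.0001, -0.0002, 0.0004] rows 0.1
```

```bash
python3 -m inch '[[[0,0,0.006,0,0,0],[0,0,0.012,0,0,0],[0,0,0.012,0,0,0]]]'; python3 -m inch '[[[0,0,0.003,0,0,0],[0,0,0.005,0,0,0],[0,0,0.005,0,0,0]]]'
```

```text
clock: 28.7
eef_pos: [612.5, 141.0, 8.5]
tcp_rot: [-3.141, 0.0, 0.605]
contact_force: [-0.3, -1.2, -2.1]
opening: 0.181
grasp_force: 79.2
clock: 28.95
eef_pos: [612.6, 141.0, 8.1]
tcp_rot: [-3.142, 0.0, 0.605]
contact_force: [-2.0, -0.6, 4.1]
opening: 0.181
grasp_force: 80.0
```

Contact. I'll release, retract, move the arm clear and check.

```bash
python3 -m inch '[[[0,0,0,0,0,0],[0,0,0,0,0,0],[0,0,0,0,0,0],[0,0,0,0,0,0],[0,0,0,0,0,0]]]' -0.3|tail -3
python3 -m inch '[[[0,0,-0.15,0,0,0],[0,0,-0.35,0,0,0],[0,0,-0.55,0,0,0],[0,0,-0.75,0,0,0],[0,0,-0.9,0,0,0],[0,0,-0.9,0,0,0]]]'|head -2
python3 -m inch '[[[-0.7,1,0,0,0,0],[-0.7,1,0,0,0,0],[-0.7,1,0,0,0,0],[-0.7,1,0,0,0,0],[-0.7,1,0,0,0,0],[-0.7,1,0,0,0,0],[-0.7,1,0,0,0,0],[-0.7,1,0,0,0,0]]]'|head -2
python3 - <<'E'
from see import *
a=r.grab_frame('scene')[130:290,130:470,::-1];b=r.grab_frame('top')[100:280,60:400,::-1]
cv2.imwrite('pics/end.png',cv2.resize(np.vstack([a,b]),(612,600),interpolation=cv2.INTER_CUBIC))
E
```

```text
contact_force: [-0.6, -0.8, 0.7]
opening: 0.348
grasp_force: 0.0
clock: 29.87
eef_pos: [616.3, 141.9, 195.0]
clock: 30.53
eef_pos: [610.8, -105.0, 187.1]
```

View pics/end.png

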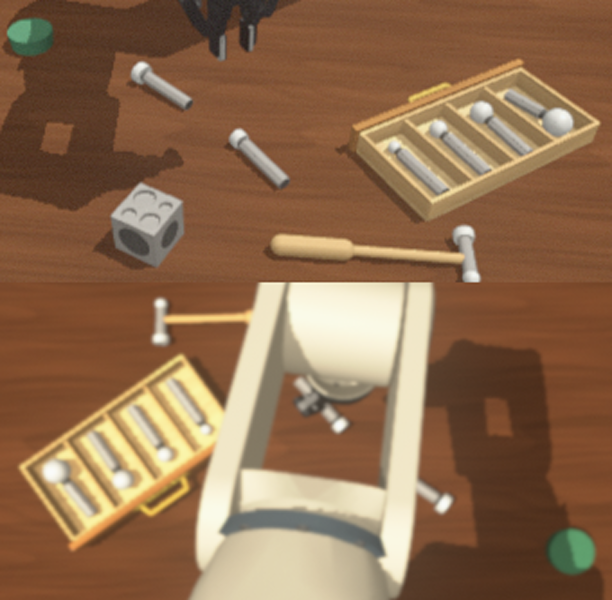

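All four punches lie flat, one per bay. In the top half of the picture, seen from behind the drawer, they run ball40 (558,122), ball32 (482,112), ball25 (438,130) and ball18 (395,147). With the pull towards you, that is largest at the left to smallest at the right. The flat punches, doming block, hammer and tin are where they were, and the arm is clear.

```bash
python3 -m inch '[[[-0.7,1,0,0,0,0],[0,0,0,0,0,0],[0,0,0,0,0,0]]]'|head -1; python3 -c "
from rig import r
print(r.sign_off())"
```

```text
clock: 30.88
the job is handed in; nothing more can be done
None
```

The four ball punches are lying in the drawer, one per bay from largest at the left to smallest at the right, the other things were left where they were, and the job was handed in at about 31 s.

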